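# Sort the kiln furniture

## Robot

A 6-joint arm with a two-finger parallel gripper is mounted at the origin on the work surface. World frame = base frame: x ahead of the robot, y to its left, z up, the work surface at z = 0. Lengths are in mm, angles in rad, forces in N, time in s.
With the tool pointing down it reaches from about 400 to 825 mm from the base axis. Payload 7 kg.
Tool frame: the origin (TCP) lies at the very end of the fingers, on their centre line; the grasp point (between the pads) lies robot.pinch_z behind it (robot.pinch_z is the distance from the TCP to the grasp point, in mm); z points along the fingers, y is the line along which they close (so a half turn about z gives the same grasp; the last joint's range is limited). The gripper opens to 85 mm and grips with 20 to 120 N. Pads are 22 mm wide; open, the fingers measure 114 mm over their backs; the gripper's body (76 mm by 85 mm) begins 54 mm behind the grasp point. The pads swing forward as they close: fully open they stand 13 mm farther back than shut.
Start: joints at [1.61, 0.359, 0.012, 0, -1.224, -0.288], TCP at [166.223, 654.19, 231.302] pointing down, gripper open.
Joint ranges: [-3.07, 3.07], [-1.43, 2.12], [-1.02, 1.25], [-3.03, 1.67], [-3.05, -0], [-3.03, 3.03]. Speed limits (rad/s): [2.39, 2.39, 3.01, 3.14, 3.14, 3.14].

## Interface

Orientations are given as [roll, pitch, yaw] about the fixed x, y, z axes, in that order (R = Rz(yaw) Ry(pitch) Rx(roll)).
In Python, from bench import robot, cams, job gives the robot as it stands. The module is installed in compiled form; this text tells all that it offers.
- The arm moves only by the tool move_arm, never from a script. Its argument "increments" is a list of rows, each an object with "dp": the shift along the tool's x, y, z each as a share of 0.6 m, from -1 to 1, a list of three; "turn": the turn, a rotation vector about the tool's x, y, z each as a share of 60 degrees, from -1 to 1, a list of three. A call has 1 to 8 rows; each row shifts and turns the commanded pose from where the row before left it, along the tool's axes as they then stand; what a row does not reach is not made up. A row lasts 1/8 s, in which the tool goes at most 62.5 mm and 10.7 degrees, less where a joint would pass 70% of its speed; a pose out of reach is approached as far as the arm can. A call with a number of a shift or a turn outside -1 to 1 is refused whole. A call with a gripper value outside its range is refused whole. "hand" is the closure, from 0 (fully open) to 1 (shut), set as the call begins (left out, the last holds). The fingers move at their own pace and stop on an object; "squeeze" is the grip in N (left out, the last holds). Time passes only in rows, so rows that do not move let the fingers close. It gives the time, the measured TCP pose, the force, the opening and the grip force at its end, in the units of the state.
- robot.get_state(): the state, without advancing time (a new reading comes with each control period).
- cams.snapshot(name): name is "scene" or "top" or "wrist"; returns a dict with "image" (420x560x3 uint8, red, green, blue), "mtx" (3x3 intrinsics, pixels), "k1" (the pictures are not rectified: a ray, as slopes to the right and down, at radius r is drawn at 1 + k1 r^2 times it, then the intrinsics apply), "origin" and "orientation" of the camera in the world; the wrist camera has in their place "T_tool_cam" (4x4, takes a point from camera to tool coordinates, whose origin is the TCP and whose axes are the flange's). Camera axes: x right, y up, looking along -z (the intrinsics and any distortion apply to the point x, -y, -z); pixel columns grow to the right and rows downward; lengths in mm; the calibration is good to about 2 mm. A picture is of the moment at which its call begins: read the wrist's pose just before it. There is no depth.
- job.finish_job(): hands the job in; it is judged then, once.
The state is a dict: "t": time; "joint_positions": joint angles; "joint_vel": joint speeds; "joint_efforts": joint torques, N m; "ee_pos": TCP position; "ee_rot": TCP orientation; "contact_force": force on the tool from outside, world axes, zero at the start; "moment": the same for the moment, N m; "grip_width": opening from 0.0 (shut) to 1.0 (fully open); "finger_force": force on a finger pad.
Only numpy, scipy, OpenCV 4.12 (cv2) and the standard library are available. Lean on these libraries where they do the work, as an engineer would, in place of code of your own. Each camera call takes 0.05 s, during which the arm holds its last target. There are 200 camera calls.

## Task

Sort the kiln furniture back into its containers: stand the three round posts upright together in the round tub, stand the square post upright in the square wooden box, and lay the bar flat in the oblong tray, lengthwise along it. They chip easily, so set each one down on the container's floor and let go rather than dropping or tossing it, and do not knock or shift the mug and the jar.

Things in the scene. Friction and masses are not known exactly. Their poses are not given: they have to be found in the camera images.
- round1_mid (a point): a round kiln post: plain upright cylinder of off-white fireclay, 38 mm across, 90 mm tall, about 0.2 kg, with a dark bore mark on top. It stands on the table. This point is its centre, 45 mm above its foot; z is its long axis. The three round posts are alike and interchangeable.
- round2_mid (a point): a round kiln post: plain upright cylinder of off-white fireclay, 38 mm across, 90 mm tall, about 0.2 kg, with a dark bore mark on top. It stands on the table. This point is its centre, 45 mm above its foot; z is its long axis. The three round posts are alike and interchangeable.
- round3_mid (a point): a round kiln post: plain upright cylinder of off-white fireclay, 38 mm across, 90 mm tall, about 0.2 kg, with a dark bore mark on top. It stands on the table. This point is its centre, 45 mm above its foot; z is its long axis. The three round posts are alike and interchangeable.
- square_mid (a point): the square kiln post: upright block of off-white fireclay, 40 x 40 mm in plan, 80 mm tall, about 0.2 kg, with a dark square mark on top. This point is its centre, 40 mm above its foot; z is up, x and y are square to its side faces.
- bar_mid (a point): the kiln bar: block of off-white fireclay lying flat, 80 mm long (its x axis), 32 mm wide (y), 40 mm tall (z), about 0.2 kg. This point is its centre, 20 mm above its underside.
- tub: shallow round aluminium tub, fixed to the table: 122 mm across outside, 110 mm inside, rim 25 mm above the table, inner floor 5 mm above the table. Origin: centre of its underside, on the table; z up. The three round posts fit only if arranged as a triangle: with one in the middle the others do not fit.
- box: shallow square wooden box, fixed to the table: 88 x 88 mm outside, 76 x 76 mm inside, rim 20 mm above the table, inner floor 6 mm above the table. Origin: centre of its underside, on the table; x and y are square to its walls.
- tray: shallow oblong grey plastic tray, fixed to the table: 116 mm long (its x axis) and 70 mm wide (y) outside, 106 x 60 mm inside, rim 14 mm above the table, inner floor 5 mm above the table. Origin: centre of its underside, on the table. Holding the bar by its upper half keeps the fingers off the walls.
- mug_mid (a point): white mug (bystander, loose): 80 mm across, 95 mm tall, handle to its +y side reaching about 75 mm from its axis. This point is its centre, 47 mm above the table. Leave it alone.
- jar_mid (a point): blue glaze jar with a black lid (bystander, loose): 60 mm across, 85 mm tall. This point is its centre, 42 mm above the table. Leave it alone.
Things that resemble listed ones, but are neither listed nor needed, are in the scene too. Leave any blue or orange look-alike of the part that bears round1_mid alone.

How it is judged (in metres and radians):
At the end, for the whole second after the job is handed in: On the container floors (height within about 5 mm), upright within 0.12 rad, released, at rest: three round posts within 40 mm of the tub's axis, the square post within 24 mm of the box's middle (box x, y), the bar flat within 22 mm of the tray's middle (tray x, y) (horizontal distance between each of round1_mid, round2_mid, round3_mid and tub below 0.04 m and height (world z) of round1_mid between 0.045 and 0.056 m and angle between each of round1_mid, round2_mid, round3_mid, square_mid, bar_mid's own z axis and vertical below 0.12 rad and height (world z) of round2_mid between 0.045 and 0.056 m and height (world z) of round3_mid between 0.045 and 0.056 m and x of square_mid in the frame of box between -0.024 and 0.024 m and y of square_mid in the frame of box between -0.024 and 0.024 m and height (world z) of square_mid between 0.041 and 0.052 m and x of bar_mid in the frame of tray between -0.022 and 0.022 m and y of bar_mid in the frame of tray between -0.022 and 0.022 m and height (world z) of bar_mid between 0.019 and 0.03 m and linear speed of each of round1, round2, round3, square, bar below 0.02 m/s and contact force between the fingers and round1 below 0.2 N and contact force between the fingers and round2 below 0.2 N and contact force between the fingers and round3 below 0.2 N and contact force between the fingers and square below 0.2 N and contact force between the fingers and bar below 0.2 N); the robot touches nothing.
It fails at once if a piece of kiln furniture is dropped or thrown (moves faster than 0.8 m/s out of the fingers) ((linear speed of round1 above 0.8 m/s and contact force between the fingers and round1 below 0.05 N) or (linear speed of round2 above 0.8 m/s and contact force between the fingers and round2 below 0.05 N) or (linear speed of round3 above 0.8 m/s and contact force between the fingers and round3 below 0.05 N) or (linear speed of square above 0.8 m/s and contact force between the fingers and square below 0.05 N) or (linear speed of bar above 0.8 m/s and contact force between the fingers and bar below 0.05 N)).
It fails at once if the mug is knocked over or pushed more than 30 mm (distance of mug_mid from where it was at the start of the episode above 0.03 m or angle between mug_mid's own z axis and vertical above 0.4 rad).
It fails at once if the jar is knocked over or pushed more than 30 mm (distance of jar_mid from where it was at the start of the episode above 0.03 m or angle between jar_mid's own z axis and vertical above 0.4 rad).
It also fails if it takes over 131 s, if anything falls off the work surface, if the arm or the gripper's body presses on something with over 40 N, if the wrist force passes 120 N, or if a joint passes its speed limit or range.

## Working session

There is one attempt and no reset: what is moved stays moved. The work goes in short steps, Python scripts to look and compute and a tool call to move; the robot and the scene stay as the last step left them, time stands still between calls to the robot, and variables do not carry over. Pictures are saved under pics/ and viewed, at most 14 in all, crops included, and the job is handed in when it is done.

Besides the shell and the picture viewer there is one more tool, called after "Request:" as name(argument=value, ...), one argument or row to a line, values as JSON. move_arm: Moves the arm, as the interface text tells. Its arguments: {"type":"object","properties":{"increments":{"type":"array"},"hand":{"type":"number"},"squeeze":{"type":"number"}},"required":["increments"]}

```bash
mkdir -p pics
python3 - <<'E'
from bench import robot,cams,job
import cv2
print(robot.get_state(), robot.pinch_z)
for n in ("top","scene"):
    s=cams.snapshot(n); cv2.imwrite(f"pics/{n}0.png",s["image"][:,:,::-1])
    print({k:v for k,v in s.items() if k!="image"})
s=cams.snapshot("wrist"); print(s["T_tool_cam"],s["mtx"],s["k1"])
E
```

```text
{'t': 0.0, 'joint_positions': array([ 1.61010558e+00,  3.59391155e-01,  1.10213581e-02, -3.53206034e-04,
       -1.22410049e+00, -2.88084086e-01]), 'joint_vel': array([-0.00106355, -0.00012969,  0.00055343, -0.00101782, -0.00076657,
       -0.00053941]), 'joint_efforts': array([ 1.59757590e-03, -5.83308542e+01,  2.93419451e+01,  6.93683356e+00,
       -6.02672197e-03, -9.90272696e-06]), 'ee_pos': array([166.11358955, 653.7222181 , 230.34405422]), 'ee_rot': array([ 3.13989334e+00, -1.57295376e-04, -2.48894991e-01]), 'contact_force': array([-0.57126445,  0.10160558, -0.30181885]), 'moment': array([ 0.00782396, -0.00846699,  0.0335098 ]), 'finger_force': 0.0, 'grip_width': 0.9980172559080374} 18.700000000000003
{'mtx': array([[526.46822472,   0.        , 271.2622453 ],
       [  0.        , 526.46822472, 215.77242567],
       [  0.        ,   0.        ,   1.        ]]), 'k1': -0.14406050986215507, 'origin': array([ 351.6605459 ,   10.33283661, 1370.07508114]), 'orientation': array([ 0.11785574, -0.01084834, -1.56900982])}
{'mtx': array([[506.99795279,   0.        , 272.56439621],
       [  0.        , 506.99795279, 207.24193473],
       [  0.        ,   0.        ,   1.        ]]), 'k1': 0.01523769129174091, 'origin': array([908.75048728, 416.87156419, 922.09837259]), 'orientation': array([ 0.59197905, -0.01252634,  2.45202635])}
[[-4.01634024e-05  9.49013099e-01  3.15236635e-01  8.15714398e+01]
 [ 9.99999919e-01 -8.79710375e-05  3.92242057e-04  2.05868348e+00]
 [ 3.99974544e-04  3.15236625e-01 -9.49013019e-01 -1.43604488e+02]
 [ 0.00000000e+00  0.00000000e+00  0.00000000e+00  1.00000000e+00]] [[332.23228638   0.         274.48625081]
 [  0.         332.23228638 209.64507574]
 [  0.           0.           1.        ]] -0.03044236886909882
```

View pics/top0.png

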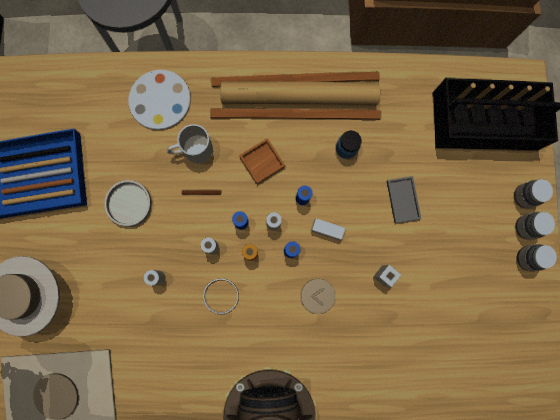

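View pics/scene0.png

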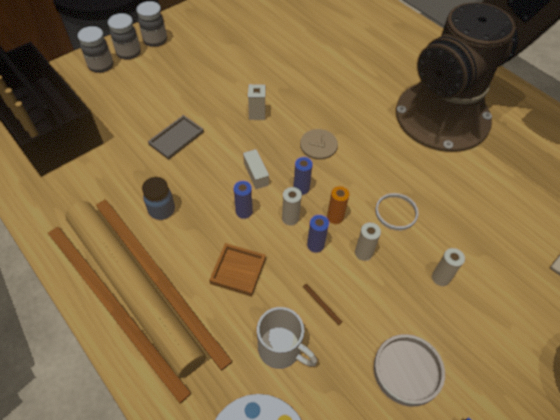

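The top view shows three off-white round posts at (274,221), (209,246) and (152,278). The blue ones at (305,195), (240,220), (292,250) and the orange one at (250,253) are look-alikes, so I leave them. The square post is at (389,276) and the bar at (328,230). The tub is at (128,204) because it has a floor and a rim, while (221,296) is only a ring and (318,296) a flat disc. The box is at (262,162), the tray at (404,200), the mug at (194,145) and the jar at (348,145). An enlarged crop will confirm these.

```bash
cat > h.py <<'E'
import numpy as np, cv2
from scipy.spatial.transform import Rotation as R
from bench import robot,cams,job
def cam_pose(s,st=None):
    if "origin" in s: return R.from_euler('xyz',s["orientation"]).as_matrix(),np.array(s["origin"])
    T=np.array(s["T_tool_cam"]); Rt=R.from_euler('xyz',st["ee_rot"]).as_matrix()
    return Rt@T[:3,:3], Rt@T[:3,3]+st["ee_pos"]
def snap(n):
    st=robot.get_state(); s=cams.snapshot(n); s["pose"]=cam_pose(s,st); return s
def ray(s,px,z):
    d=np.array([s["k1"],0,0,0,0.])
    u=cv2.undistortPoints(np.array(px,float).reshape(-1,1,2),s["mtx"],d).reshape(-1,2)
    Rm,o=s["pose"]; v=np.c_[u[:,0],-u[:,1],-np.ones(len(u))]@Rm.T
    return (o+v*((z-o[2])/v[:,2])[:,None])[:,:2]
def proj(s,P):
    Rm,o=s["pose"]; c=(np.array(P,float).reshape(-1,3)-o)@Rm
    u=c[:,0]/-c[:,2]; v=-c[:,1]/-c[:,2]; f=1+s["k1"]*(u*u+v*v); m=s["mtx"]
    return np.c_[m[0,0]*u*f+m[0,2],m[1,1]*v*f+m[1,2]]
E
python3 - <<'E'
from h import *
s=snap("top")
for n,p,z in [("r1",(274,218),90),("r2",(209,243),90),("r3",(151,276),90),("sq",(391,276),80),("bar",(328,229),40),("tub",(128,204),25),("box",(262,162),20),("tray",(404,200),10),("mug",(194,143),90),("jar",(349,140),85),("bl",(305,192),90),("bl2",(240,217),90),("bl3",(292,248),90),("or",(250,250),90)]:
    print(n,ray(s,p,z).round(1))
im=s["image"][140:310,95:425,::-1]
cv2.imwrite("pics/crop.png",cv2.resize(im,None,fx=2.42,fy=2.42,interpolation=cv2.INTER_CUBIC))
E
```

```text
r1 [[497.8 -10. ]]
r2 [[436.  148.3]]
r3 [[354.8 289.1]]
sq [[ 355.9 -298.7]]
bar [[ 475.7 -148.2]]
tub [[540.6 368.7]]
box [[653.2  20.5]]
tray [[ 555.8 -354.9]]
mug [[685.9 190.2]]
jar [[ 696.8 -199. ]]
bl [[562.5 -86.4]]
bl2 [[500.   73.2]]
bl3 [[424.4 -53.9]]
or [[419.3  48.3]]
```

View pics/crop.png

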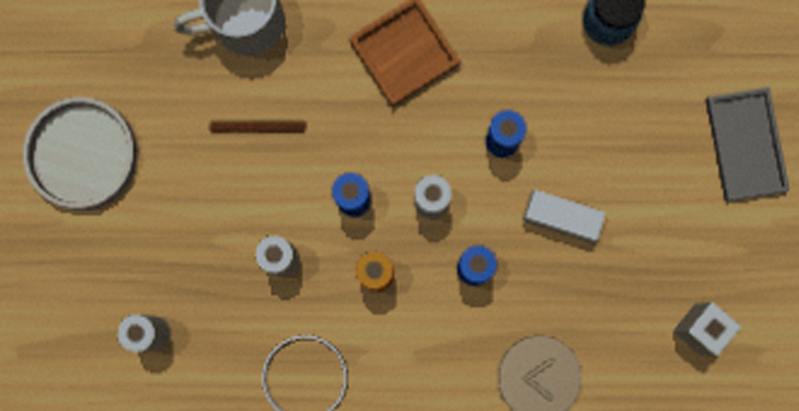

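Run:
```python
from h import *
s=snap("top")
f=lambda P:[(x/2.42+95-.3,y/2.42+140-.3) for x,y in P]
for n,P,z in [("box",[(350,42),(416,1),(461,65),(394,106)],20),("tray",[(706,97),(770,88),(788,191),(726,202)],14),
 ("bar",[(533,191),(605,216),(598,240),(525,213)],40),("sq",[(711,303),(740,329),(714,354),(688,326)],80)]:
    p=ray(s,f(P),z); d=np.roll(p,-1,0)-p
    print(n,"c",p.mean(0).round(1),"len",np.hypot(*d.T).round(),"ang",np.degrees(np.arctan2(d[:,1],d[:,0])).round(1))
for n,p,z in [("r1",(433,193),90),("r2",(274,254),90),("r3",(135,333),90),("sqm",(715,328),80),("tub",(80,154),25)]: print(n,ray(s,f([p]),z).round(1))
# subpixel: bright low-saturation blobs
hsv=cv2.cvtColor(s["image"],cv2.COLOR_RGB2HSV)
m=((hsv[...,1]<45)&(hsv[...,2]>130)).astype(np.uint8)
m=cv2.morphologyEx(m,cv2.MORPH_CLOSE,np.ones((5,5)))
n,l,stt,c=cv2.connectedComponentsWithStats(m)
for i in range(1,n):
    if stt[i,4]>40: print(stt[i],c[i].round(1),ray(s,c[i],90).round(0))
```

```text
box c [654.   20.1] len [85. 86. 85. 85.] ang [ -57.2 -145.5  122.1   34.4]
tray c [ 557.1 -353. ] len [ 73. 115.  70. 117.] ang [ -81.5 -171.8  100.     9.4]
bar c [ 476.9 -149. ] len [80. 26. 82. 25.] ang [-109.1  163.    69.7  -20.3]
sq c [ 357.8 -294.8] len [40. 37. 39. 34.] ang [-131.9  132.6   42.8  -46.1]
r1 [[494.2  -9.1]]
r2 [[431.9 150.9]]
r3 [[351.6 290.3]]
sqm [[ 357.8 -296.6]]
tub [[542.4 369.4]]
[ 128   70   62   59 2398] [158.7  98.6] [[803. 284.]]
[168 124  41  31 331] [190.2 144.7] [[682. 200.]]
[  0 168  70  13 168] [ 34.2 174.4] [[607. 599.]]
[532 179  21  23 362] [542.1 190.1] [[ 572. -704.]]
[ 105  181   45   45 1592] [126.8 202.6] [[535. 355.]]
[267 212  14  15 136] [273.5 219.3] [[495.  -9.]]
[534 212  21  23 376] [544.1 222.8] [[ 487. -704.]]
[313 219  32  20 371] [328.5 228.3] [[ 473. -143.]]
[201 238  15  14 137] [207.8 244.5] [[432. 151.]]
[536 245  21  23 376] [545.7 256.3] [[ 401. -704.]]
[   0  257   58   79 2036] [ 31.6 293.4] [[307. 591.]]
[380 265  21  22 213] [389.9 275.5] [[ 357. -294.]]
[144 270  15  15 140] [150.6 277.3] [[352. 290.]]
[205 292  33  22  57] [223.8 307. ] [[282. 111.]]
[236 384   8   7  45] [239.6 386.8] [[91. 72.]]
```

Request:
move_arm(
  increments=[
    {"dp":[0.02,0.1,0],"turn":[0,0,-0.12]},
    {"dp":[0.02,0.1,0],"turn":[0,0,-0.118]},
    {"dp":[0,0.1,0],"turn":[0,0,0]},
    {"dp":[0,0.1,0],"turn":[0,0,0]},
    {"dp":[0.077,0.05,0.03],"turn":[0,0,0]},
    {"dp":[0.077,0.05,0.03],"turn":[0,0,0]},
    {"dp":[0.077,0.05,0.03],"turn":[0,0,0]},
    {"dp":[0.077,0.05,0.03],"turn":[0,0,0]},
  ],
  hand=0,
  squeeze=40,
)

```text
t: 1.25
ee_pos: [353.9, 291.2, 159.3]
ee_rot: [-3.14, -0.001, 0.001]
contact_force: [0.5, 1.8, 0.7]
grip_width: 0.997
finger_force: 0.0
```

```bash
cat >> h.py <<'E'
def blobs(s,z,amin=300,near=None):
    hsv=cv2.cvtColor(s["image"],cv2.COLOR_RGB2HSV)
    m=((hsv[...,1]<45)&(hsv[...,2]>130)).astype(np.uint8)
    m=cv2.morphologyEx(m,cv2.MORPH_CLOSE,np.ones((9,9)))
    n,l,st,c=cv2.connectedComponentsWithStats(m)
    for i in range(1,n):
        if st[i,4]>amin: print(st[i],c[i].round(),ray(s,c[i],z).round(1))
E
python3 - <<'E'
from h import *
s=snap("wrist"); cv2.imwrite("pics/w1.png",s["image"][:,:,::-1]); print(robot.get_state()["ee_pos"])
print(proj(s,[352,290,90]));blobs(s,90)
E
```

```text
[356.2667793  287.07351018 156.5854708 ]
[[273.43172465 226.59728443]]
[ 103    0  126   33 2918] [166.  13.] [[482.6 351.2]]
[ 472   77   59   62 2160] [501. 107.] [[431.7 148.8]]
[402 198  93  87 830] [448. 241.] [[341.6 167. ]]
[ 251  203   54   49 1591] [278. 227.] [[351.9 287. ]]
[ 81 401  31  19 373] [ 97. 411.] [[180.3 442.9]]
```

View pics/w1.png

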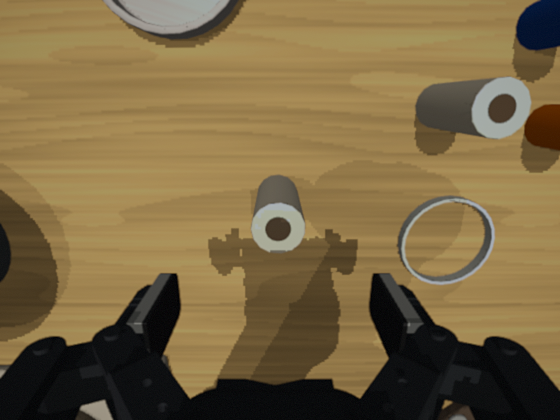

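The wrist view shows the white post's top at (278,229), centred between the fingers and within 3 mm of the top-camera position. I'm going down to grasp it.

Request:
move_arm(
  increments=[
    {"dp":[-0.0035,-0.001,0.048],"turn":[0,0,0]},
    {"dp":[-0.0035,-0.001,0.048],"turn":[0,0,0]},
    {"dp":[0,0,0.048],"turn":[0,0,0]},
    {"dp":[0,0,0.048],"turn":[0,0,0]},
    {"dp":[0,0,0],"turn":[0,0,0]},
  ],
)

```text
t: 1.92
ee_pos: [347.6, 292.0, 42.7]
ee_rot: [3.138, 0.002, 0.0]
contact_force: [-0.3, -0.7, 0.7]
grip_width: 0.999
finger_force: 0.0
```

Request:
move_arm(
  increments=[
    {"dp":[0,0,0],"turn":[0,0,0]},
    {"dp":[0,0,0],"turn":[0,0,0]},
    {"dp":[0,0,0],"turn":[0,0,0]},
    {"dp":[0,0,0],"turn":[0,0,0]},
    {"dp":[0,0,0],"turn":[0,0,0]},
    {"dp":[0,0,0],"turn":[0,0,0]},
  ],
  hand=1,
  squeeze=40,
)

```text
t: 2.68
ee_pos: [348.6, 293.5, 45.0]
ee_rot: [-3.141, -0.001, 0.001]
contact_force: [-1.0, -1.6, 7.7]
grip_width: 0.443
finger_force: 38.0
```

Request:
move_arm(
  increments=[
    {"dp":[0,0,-0.05],"turn":[0,0,0]},
    {"dp":[0,0,-0.05],"turn":[0,0,0]},
    {"dp":[0.05,-0.013,-0.05],"turn":[0,0,0]},
    {"dp":[0.08,-0.025,0],"turn":[0,0,0]},
    {"dp":[0.08,-0.025,0],"turn":[0,0,0]},
    {"dp":[0.08,-0.025,0],"turn":[0,0,0]},
    {"dp":[0.07,-0.015,0],"turn":[0,0,0]},
    {"dp":[0,0,0],"turn":[0,0,0]},
  ],
)

```text
t: 3.68
ee_pos: [566.5, 355.2, 132.8]
ee_rot: [3.141, 0.0, -0.002]
contact_force: [-0.5, -0.0, -2.2]
grip_width: 0.438
finger_force: 39.4
```

Run:
```python
from h import *
s=snap("wrist"); cv2.imwrite("pics/w2.png",s["image"][:,:,::-1]); print(robot.get_state()["ee_pos"],robot.get_state()["contact_force"])
t=np.linspace(0,2*np.pi,9)[:-1]
print(proj(s,np.c_[542+58*np.cos(t),370+58*np.sin(t),25+0*t]).round())
```

```text
[564.92191485 354.81310754 132.90574087] [-1.00522839 -0.52980446 -3.10874752]
[[252. 165.]
 [200. 187.]
 [183. 235.]
 [207. 279.]
 [255. 296.]
 [303. 279.]
 [325. 235.]
 [305. 186.]]
```

View pics/w2.png

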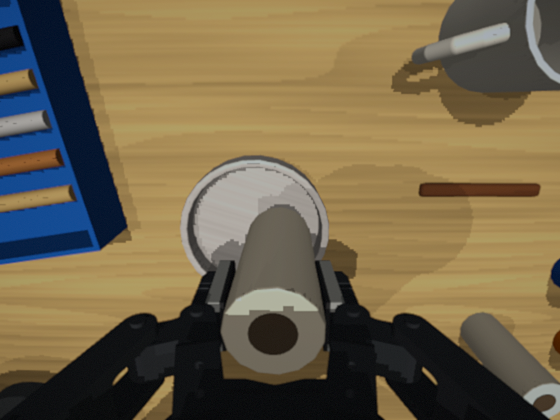

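The tub rim at (183–325, 157–) lands within about 2 mm of its projection, and the post is held upright over the tub. Lowering it now.

Request:
move_arm(
  increments=[
    {"dp":[0,0,0.045],"turn":[0,0,0]},
    {"dp":[0,0,0.045],"turn":[0,0,0]},
    {"dp":[0,0,0.03],"turn":[0,0,0]},
    {"dp":[0,0,0.015],"turn":[0,0,0]},
    {"dp":[0,0,0.005],"turn":[0,0,0]},
    {"dp":[0,0,0],"turn":[0,0,0]},
    {"dp":[0,0,0],"turn":[0,0,0]},
  ],
)

```text
t: 4.6
ee_pos: [564.6, 355.6, 50.9]
ee_rot: [-3.141, -0.001, 0.0]
contact_force: [-0.4, 0.5, -2.4]
grip_width: 0.439
finger_force: 39.5
```

Request:
move_arm(
  increments=[
    {"dp":[0,0,0.002],"turn":[0,0,0]},
    {"dp":[0,0,0.001],"turn":[0,0,0]},
    {"dp":[0,0,0],"turn":[0,0,0]},
  ],
)

```text
t: 4.97
ee_pos: [565.2, 355.6, 49.9]
ee_rot: [-3.141, -0.002, 0.001]
contact_force: [-0.6, -1.9, 6.4]
grip_width: 0.438
finger_force: 39.0
```

Request:
move_arm(
  increments=[
    {"dp":[0,0,0],"turn":[0,0,0]},
    {"dp":[0,0,0],"turn":[0,0,0]},
    {"dp":[0,0,0],"turn":[0,0,0]},
    {"dp":[0,0,0],"turn":[0,0,0]},
    {"dp":[0,0,-0.02],"turn":[0,0,0]},
    {"dp":[0,0,-0.06],"turn":[0,0,0]},
    {"dp":[0,0,-0.06],"turn":[0,0,0]},
    {"dp":[0,0,-0.04],"turn":[0,0,0]},
  ],
  hand=0,
)

```text
t: 5.98
ee_pos: [564.9, 355.7, 159.3]
ee_rot: [-3.14, -0.002, 0.001]
contact_force: [-0.7, 1.2, -0.2]
grip_width: 0.996
finger_force: 0.0
```

Request:
move_arm(
  increments=[
    {"dp":[-0.044,0.068,0],"turn":[0,0,0]},
    {"dp":[-0.044,0.068,0],"turn":[0,0,0]},
    {"dp":[-0.044,0.068,0],"turn":[0,0,0]},
    {"dp":[-0.044,0.068,0],"turn":[0,0,0]},
    {"dp":[-0.044,0.07,0],"turn":[0,0,0]},
    {"dp":[0,0,0],"turn":[0,0,0]},
    {"dp":[0,0,0],"turn":[0,0,0]},
  ],
)

```text
t: 6.85
ee_pos: [433.1, 150.4, 157.5]
ee_rot: [-3.14, -0.002, 0.0]
contact_force: [-0.1, -0.2, 0.7]
grip_width: 0.999
finger_force: 0.0
```

Run:
```python
from h import *
print(robot.get_state()["ee_pos"])
s=snap("wrist"); blobs(s,90)
s=snap("top"); blobs(s,95,100)
```

```text
[433.09758507 150.41432625 157.46903354]
[   0    0   69  141 4555] [31. 89.] [[521.5 297.2]]
[ 499  106   61   60 2064] [527. 135.] [[494.1 -11.9]]
[ 248  202   54   50 1656] [274. 227.] [[432.1 148.7]]
[ 128   70   81   85 3415] [164. 106.] [[781.8 268.4]]
[  0 168  71  14 233] [ 35. 174.] [[606.2 595.7]]
[532 179  21  23 368] [542. 190.] [[ 571.4 -700.6]]
[ 105  181   45   45 1345] [125. 203.] [[534.2 358.8]]
[266 212  15  15 175] [273. 219.] [[493.7  -8.6]]
[534 212  21  23 384] [544. 223.] [[ 486.5 -700.7]]
[312 219  33  20 377] [328. 228.] [[ 472.2 -142.4]]
[536 245  24  23 421] [547. 256.] [[ 400.9 -704. ]]
[   0  257   58   79 1904] [ 30. 292.] [[311.4 593.3]]
[380 265  21  22 247] [390. 276.] [[ 357.  -292.2]]
```

Request:
move_arm(
  increments=[
    {"dp":[0,0,0.05],"turn":[0,0,0]},
    {"dp":[0,0,0.06],"turn":[0,0,0]},
    {"dp":[0,0,0.05],"turn":[0,0,0]},
    {"dp":[0,0,0.026],"turn":[0,0,0]},
    {"dp":[0,0,0],"turn":[0,0,0]},
  ],
)

```text
t: 7.58
ee_pos: [432.1, 150.0, 43.4]
ee_rot: [3.139, 0.002, 0.001]
contact_force: [0.5, -0.7, 0.4]
grip_width: 1.004
finger_force: 0.0
```

Request:
move_arm(
  increments=[
    {"dp":[0,0,0],"turn":[0,0,0]},
    {"dp":[0,0,0],"turn":[0,0,0]},
    {"dp":[0,0,0],"turn":[0,0,0]},
    {"dp":[0,0,0],"turn":[0,0,0]},
    {"dp":[0,0,0],"turn":[0,0,0]},
    {"dp":[0,0,0],"turn":[0,0,0]},
  ],
  hand=1,
)

```text
t: 8.32
ee_pos: [432.9, 150.5, 45.5]
ee_rot: [-3.141, -0.001, 0.001]
contact_force: [-2.3, 0.8, 6.8]
grip_width: 0.441
finger_force: 39.6
```

Request:
move_arm(
  increments=[
    {"dp":[0,0,-0.05],"turn":[0,0,0]},
    {"dp":[0,0,-0.06],"turn":[0,0,0]},
    {"dp":[0.02,-0.042,-0.04],"turn":[0,0,0]},
    {"dp":[0.03,-0.08,0],"turn":[0,0,0]},
    {"dp":[0.03,-0.08,0],"turn":[0,0,0]},
    {"dp":[0.03,-0.08,0],"turn":[0,0,0]},
    {"dp":[0.03,-0.06,0],"turn":[0,0,0]},
    {"dp":[0,0,0],"turn":[0,0,0]},
  ],
)

```text
t: 9.32
ee_pos: [516.7, 357.2, 133.4]
ee_rot: [3.141, 0.001, 0.002]
contact_force: [-1.7, -0.2, -2.0]
grip_width: 0.435
finger_force: 40.9
```

Request:
move_arm(
  increments=[
    {"dp":[0,0,0.045],"turn":[0,0,0]},
    {"dp":[0,0,0.045],"turn":[0,0,0]},
    {"dp":[0,0,0.03],"turn":[0,0,0]},
    {"dp":[0,0,0.015],"turn":[0,0,0]},
    {"dp":[0,0,0.006],"turn":[0,0,0]},
    {"dp":[0,0,0],"turn":[0,0,0]},
    {"dp":[0,0,0],"turn":[0,0,0]},
  ],
)

```text
t: 10.2
ee_pos: [516.6, 355.6, 50.8]
ee_rot: [-3.141, -0.001, 0.0]
contact_force: [-0.9, -0.1, -2.3]
grip_width: 0.435
finger_force: 40.9
```

Request:
move_arm(
  increments=[
    {"dp":[0,0,0.002],"turn":[0,0,0]},
    {"dp":[0,0,0.001],"turn":[0,0,0]},
    {"dp":[0,0,0],"turn":[0,0,0]},
  ],
)

```text
t: 10.58
ee_pos: [516.9, 355.7, 50.6]
ee_rot: [-3.14, -0.002, 0.001]
contact_force: [-4.8, -2.2, 12.5]
grip_width: 0.437
finger_force: 42.4
```

Request:
move_arm(
  increments=[
    {"dp":[0,0,0],"turn":[0,0,0]},
    {"dp":[0,0,0],"turn":[0,0,0]},
    {"dp":[0,0,0],"turn":[0,0,0]},
    {"dp":[0,0,0],"turn":[0,0,0]},
    {"dp":[0,0,-0.02],"turn":[0,0,0]},
    {"dp":[0,0,-0.06],"turn":[0,0,0]},
    {"dp":[0,0,-0.06],"turn":[0,0,0]},
    {"dp":[0,0,-0.04],"turn":[0,0,0]},
  ],
  hand=0,
)

```text
t: 11.58
ee_pos: [516.9, 355.7, 159.2]
ee_rot: [-3.14, -0.002, 0.001]
contact_force: [0.4, 0.9, -0.3]
grip_width: 0.999
finger_force: 0.0
```

Request:
move_arm(
  increments=[
    {"dp":[0,0.07,0],"turn":[0,0,0]},
    {"dp":[-0.006,0.095,0],"turn":[0,0,0]},
    {"dp":[-0.006,0.095,0],"turn":[0,0,0]},
    {"dp":[-0.006,0.095,0],"turn":[0,0,0]},
    {"dp":[-0.006,0.095,0],"turn":[0,0,0]},
    {"dp":[-0.006,0.095,0],"turn":[0,0,0]},
    {"dp":[-0.006,0.063,0],"turn":[0,0,0]},
    {"dp":[0,0,0],"turn":[0,0,0.1]},
  ],
)

```text
t: 12.58
ee_pos: [494.4, -11.9, 157.3]
ee_rot: [-3.141, -0.001, -0.109]
contact_force: [-0.3, 0.1, -0.4]
grip_width: 0.996
finger_force: 0.0
```

Request:
move_arm(
  increments=[
    {"dp":[0,0,0],"turn":[0,0,0.175]},
    {"dp":[0,0,0],"turn":[0,0,0.175]},
    {"dp":[0,0,0],"turn":[0,0,0.175]},
    {"dp":[0,0,0],"turn":[0,0,0.175]},
    {"dp":[0,0,0],"turn":[0,0,0.175]},
    {"dp":[0,0,0],"turn":[0,0,0.175]},
    {"dp":[0,0,0],"turn":[0,0,0.175]},
    {"dp":[0,0,0],"turn":[0,0,0.175]},
  ],
)

```text
t: 13.58
ee_pos: [495.0, -9.6, 157.2]
ee_rot: [-3.141, 0.0, -1.576]
contact_force: [-1.2, -0.2, 0.1]
grip_width: 1.0
finger_force: 0.0
```

Run:
```python
from h import *
print(robot.get_state()["ee_pos"],robot.get_state()["ee_rot"],robot.get_state()["joint_positions"].round(2))
s=snap("wrist"); blobs(s,90); cv2.imwrite("pics/w3.png",s["image"][:,:,::-1])
```

```text
[495.03868248  -9.60128934 157.21978216] [-3.14057743e+00  2.33037775e-04 -1.57630855e+00] [ 0.38  0.13 -0.48  0.   -0.96 -0.38]
[ 263    0   65   76 3230] [294.  34.] [[ 483.2 -128.7]]
[ 251  200   53   51 1552] [277. 225.] [[493.7 -11.9]]
```

View pics/w3.png

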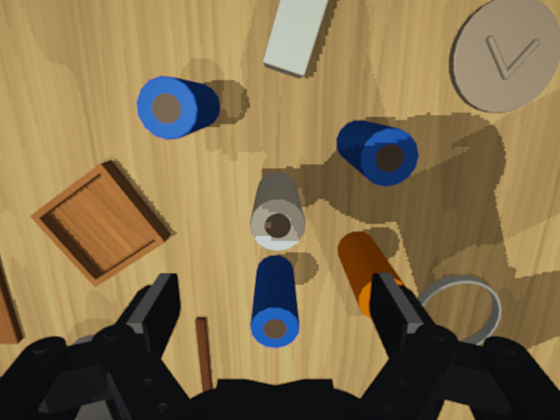

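The white post's top at (278,222) is centred between the fingers. The blue ones at (165,108), (388,155), (275,330) and the orange one at (370,295) are clear of the finger paths.

Request:
move_arm(
  increments=[
    {"dp":[0,0,0.05],"turn":[0,0,0]},
    {"dp":[0,0,0.06],"turn":[0,0,0]},
    {"dp":[0,0,0.05],"turn":[0,0,0]},
    {"dp":[0,0,0.026],"turn":[0,0,0]},
    {"dp":[0,0,0],"turn":[0,0,0]},
  ],
)

```text
t: 14.25
ee_pos: [494.3, -9.8, 44.2]
ee_rot: [3.14, -0.001, -1.568]
contact_force: [1.0, 0.1, -0.2]
grip_width: 1.0
finger_force: 0.0
```

Request:
move_arm(
  increments=[
    {"dp":[0,0,0],"turn":[0,0,0]},
    {"dp":[0,0,0],"turn":[0,0,0]},
    {"dp":[0,0,0],"turn":[0,0,0]},
    {"dp":[0,0,0],"turn":[0,0,0]},
    {"dp":[0,0,0],"turn":[0,0,0]},
    {"dp":[0,0,0],"turn":[0,0,0]},
  ],
  hand=1,
)

```text
t: 15.0
ee_pos: [495.3, -9.5, 45.5]
ee_rot: [-3.141, 0.0, -1.57]
contact_force: [-1.6, 0.6, 6.1]
grip_width: 0.438
finger_force: 39.6
```

Request:
move_arm(
  increments=[
    {"dp":[0,0,-0.05],"turn":[0,0,0]},
    {"dp":[0,0,-0.07],"turn":[0,0,0]},
    {"dp":[0,0,-0.08],"turn":[0,0,0]},
    {"dp":[-0.07,-0.01,0],"turn":[0,0,0]},
    {"dp":[-0.095,-0.01,0],"turn":[0,0,0]},
    {"dp":[-0.095,-0.01,0],"turn":[0,0,0]},
    {"dp":[-0.095,-0.01,0],"turn":[0,0,0]},
    {"dp":[-0.095,-0.01,0],"turn":[0,0,0]},
  ],
)

```text
t: 16.0
ee_pos: [524.4, 262.2, 164.7]
ee_rot: [3.142, 0.0, -1.57]
contact_force: [1.0, 0.4, -1.2]
grip_width: 0.434
finger_force: 40.4
```

Request:
move_arm(
  increments=[
    {"dp":[-0.095,-0.01,0],"turn":[0,0,0]},
    {"dp":[-0.095,-0.01,0],"turn":[0,0,0]},
    {"dp":[-0.043,-0.009,0],"turn":[0,0,0]},
    {"dp":[0,0,0],"turn":[0,0,0]},
    {"dp":[0,0,0],"turn":[0,0,0]},
  ],
)

```text
t: 16.62
ee_pos: [541.7, 399.6, 164.2]
ee_rot: [3.141, -0.001, -1.57]
contact_force: [0.1, 0.8, -1.3]
grip_width: 0.437
finger_force: 40.4
```

Run:
```python
from h import *
print(robot.get_state()["ee_pos"])
s=snap("wrist"); blobs(s,95); cv2.imwrite("pics/w4.png",s["image"][:,:,::-1])
```

```text
[541.65006385 399.63912272 164.16545852]
[   0   13   36  155 3339] [15. 96.] [[702.3 313.4]]
[  202    91   143   135 10748] [266. 159.] [[547.2 352.8]]
[ 498  361   62   42 1799] [534. 381.] [[322.5 539.3]]
```

View pics/w4.png

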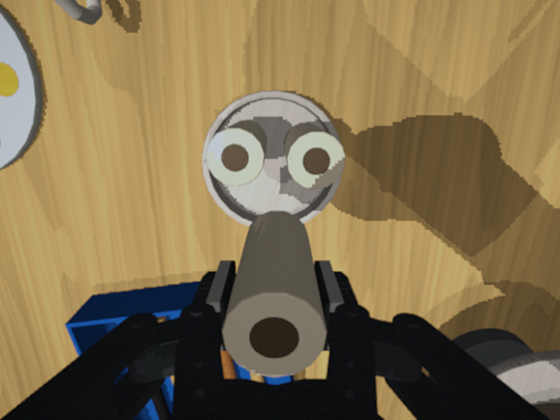

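Run:
```python
from h import *
s=snap("wrist"); print(ray(s,[(235,158),(316,161)],95).round(1))
t=np.linspace(0,2*np.pi,5)[:-1]
print(ray(s,[(203,160),(344,160),(273,91)],25).round(1))
```

```text
[[567.2 352. ]
 [515.  354. ]]
[[603.1 365.5]
 [482.2 365.5]
 [543.  309.6]]
```

Both posts stand upright where planned, at (235,158) and (316,161), and the tub centre is confirmed. Lowering the third.

Request:
move_arm(
  increments=[
    {"dp":[0,0,0.05],"turn":[0,0,0]},
    {"dp":[0,0,0.06],"turn":[0,0,0]},
    {"dp":[0,0,0.045],"turn":[0,0,0]},
    {"dp":[0,0,0.025],"turn":[0,0,0]},
    {"dp":[0,0,0.011],"turn":[0,0,0]},
    {"dp":[0,0,0.002],"turn":[0,0,0]},
    {"dp":[0,0,0],"turn":[0,0,0]},
    {"dp":[0,0,0],"turn":[0,0,0]},
  ],
)

```text
t: 17.73
ee_pos: [542.4, 400.4, 50.3]
ee_rot: [-3.141, 0.001, -1.57]
contact_force: [-3.3, -2.1, 5.9]
grip_width: 0.434
finger_force: 40.4
```

Request:
move_arm(
  increments=[
    {"dp":[0,0,0],"turn":[0,0,0]},
    {"dp":[0,0,0],"turn":[0,0,0]},
    {"dp":[0,0,0],"turn":[0,0,0]},
    {"dp":[0,0,0],"turn":[0,0,0]},
    {"dp":[0,0,-0.02],"turn":[0,0,0]},
    {"dp":[0,0,-0.06],"turn":[0,0,0]},
    {"dp":[0,0,-0.06],"turn":[0,0,0]},
    {"dp":[0,0,-0.06],"turn":[0,0,0]},
  ],
  hand=0,
)

```text
t: 18.73
ee_pos: [542.2, 400.3, 171.1]
ee_rot: [-3.141, 0.001, -1.57]
contact_force: [-0.4, 0.4, -0.5]
grip_width: 1.003
finger_force: 0.0
```

Request:
move_arm(
  increments=[
    {"dp":[0.07,0.0135,0],"turn":[0,0,0]},
    {"dp":[0.1,0.0135,0],"turn":[0,0,0]},
    {"dp":[0.1,0.0135,0],"turn":[0,0,0]},
    {"dp":[0.1,0.0135,0],"turn":[0,0,0]},
    {"dp":[0.1,0.0135,0],"turn":[0,0,0]},
    {"dp":[0.1,0.0135,0],"turn":[0,0,0]},
    {"dp":[0.1,0.0135,0],"turn":[0,0,0]},
    {"dp":[0.1,0.0135,0],"turn":[0,0,0]},
  ],
)

```text
t: 19.73
ee_pos: [477.3, -63.5, 170.2]
ee_rot: [-3.14, 0.0, -1.57]
contact_force: [1.7, -0.1, 0.4]
grip_width: 0.999
finger_force: 0.0
```

Request:
move_arm(
  increments=[
    {"dp":[0.1,0,0],"turn":[0,0,0]},
    {"dp":[0.044,0,0],"turn":[0,0,0]},
    {"dp":[0,0,0.03],"turn":[0,0,0.165]},
    {"dp":[0,0,0.03],"turn":[0,0,0.16]},
    {"dp":[0,0,0],"turn":[0,0,0]},
    {"dp":[0,0,0],"turn":[0,0,0]},
  ],
)

```text
t: 20.48
ee_pos: [478.1, -148.2, 134.0]
ee_rot: [-3.14, 0.0, -1.907]
contact_force: [0.5, 0.2, 0.1]
grip_width: 1.0
finger_force: 0.0
```

Run:
```python
from h import *
st=robot.get_state(); print(st["ee_pos"],st["ee_rot"],st["joint_positions"].round(2))
s=snap("wrist"); cv2.imwrite("pics/w5.png",s["image"][:,:,::-1]); blobs(s,40)
a=np.radians(70.5); u=np.array([np.cos(a),np.sin(a)]); v=np.array([-u[1],u[0]]); c=np.array([477,-148.5])
print(proj(s,[list(c+i*40*u+j*16*v)+[40] for i,j in((1,1),(1,-1),(-1,-1),(-1,1))]).round())
```

```text
[ 478.09752683 -148.19284199  133.98997639] [-3.14032217e+00  1.95357601e-04 -1.90664857e+00] [ 0.09  0.16 -0.5   0.   -0.91 -0.43]
[253 156  44  15 305] [275. 160.] [[ 465.1 -187.3]]
[ 256  186   42   72 2261] [277. 228.] [[ 480.9 -137.5]]
[[297. 261.]
 [256. 261.]
 [255. 161.]
 [299. 161.]]
```

View pics/w5.png

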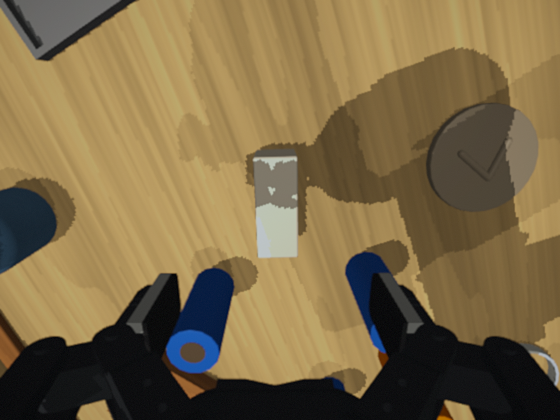

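The bar's top spans (253–298, 155–257), aligned with the tool and about 3 mm farther along tool x. Correcting that and descending.

Request:
move_arm(
  increments=[
    {"dp":[0.005,0,0.05],"turn":[0,0,0]},
    {"dp":[0,0,0.06],"turn":[0,0,0]},
    {"dp":[0,0,0.05],"turn":[0,0,0]},
    {"dp":[0,0,0.026],"turn":[0,0,0]},
    {"dp":[0,0,0.01],"turn":[0,0,0]},
    {"dp":[0,0,0],"turn":[0,0,0]},
  ],
)

```text
t: 21.28
ee_pos: [477.0, -150.9, 15.7]
ee_rot: [-3.141, 0.0, -1.909]
contact_force: [0.6, -1.0, 0.7]
grip_width: 0.996
finger_force: 0.0
```

Request:
move_arm(
  increments=[
    {"dp":[0,0,0],"turn":[0,0,0]},
    {"dp":[0,0,0],"turn":[0,0,0]},
    {"dp":[0,0,0],"turn":[0,0,0]},
    {"dp":[0,0,0],"turn":[0,0,0]},
    {"dp":[0,0,0],"turn":[0,0,0]},
    {"dp":[0,0,0],"turn":[0,0,0]},
  ],
  hand=1,
)

```text
t: 22.02
ee_pos: [476.8, -151.1, 15.9]
ee_rot: [-3.141, 0.0, -1.91]
contact_force: [-1.1, 1.1, 6.4]
grip_width: 0.367
finger_force: 39.6
```

Request:
move_arm(
  increments=[
    {"dp":[0,0,-0.03],"turn":[0,0,0]},
    {"dp":[0,0,-0.04],"turn":[0,0,0.1]},
    {"dp":[0,0,-0.04],"turn":[0,0,0.16]},
    {"dp":[0,0,-0.04],"turn":[0,0,0.16]},
    {"dp":[0,0,0],"turn":[0,0,0.16]},
    {"dp":[0,0,0],"turn":[0,0,0.16]},
    {"dp":[0,0,0],"turn":[0,0,0.16]},
    {"dp":[0,0,0],"turn":[0,0,0.127]},
  ],
)

```text
t: 23.02
ee_pos: [476.0, -151.0, 105.1]
ee_rot: [3.141, -0.001, -2.991]
contact_force: [-0.8, -0.5, -1.6]
grip_width: 0.37
finger_force: 40.2
```

Run:
```python
from h import *
st=robot.get_state(); print(st["ee_pos"],st["ee_rot"],st["joint_positions"].round(2),st["grip_width"])
p=np.radians(-171.1);d=np.array([557-476.2,-353+151.1])
print((d@[np.cos(p),np.sin(p)])/600,(d@[np.sin(p),-np.cos(p)])/600)
```

```text
[ 476.01895014 -150.96565998  105.05353523] [ 3.14127246e+00 -6.44165659e-04 -2.99125475e+00] [ 0.09  0.2  -0.54 -0.   -0.84 -1.51] 0.36969348442892
-0.08098521693384 -0.35328282685306117
```

Request:
move_arm(
  increments=[
    {"dp":[-0.016,-0.06,0],"turn":[0,0,0]},
    {"dp":[-0.017,-0.08,0],"turn":[0,0,0]},
    {"dp":[-0.016,-0.08,0],"turn":[0,0,0]},
    {"dp":[-0.016,-0.08,0],"turn":[0,0,0]},
    {"dp":[-0.016,-0.053,0],"turn":[0,0,0]},
    {"dp":[0,0,0],"turn":[0,0,0]},
    {"dp":[0,0,0],"turn":[0,0,0]},
  ],
)

```text
t: 23.9
ee_pos: [556.4, -352.3, 104.5]
ee_rot: [3.14, -0.001, -2.987]
contact_force: [-0.6, 0.5, -2.5]
grip_width: 0.37
finger_force: 40.4
```

Run:
```python
from h import *
st=robot.get_state(); print(st["ee_pos"],st["ee_rot"])
s=snap("wrist"); cv2.imwrite("pics/w6.png",s["image"][:,:,::-1])
a=np.radians(8.9); u=np.array([np.cos(a),np.sin(a)]); v=np.array([-u[1],u[0]]); c=np.array([557,-353])
print(proj(s,[list(c+i*58*u+j*35*v)+[14] for i,j in((1,1),(1,-1),(-1,-1),(-1,1))]).round())
```

```text
[ 556.41680495 -352.25042331  104.48115352] [ 3.14044296e+00 -1.38937857e-03 -2.98679537e+00]
[[319. 283.]
 [232. 283.]
 [226. 136.]
 [326. 136.]]
```

View pics/w6.png

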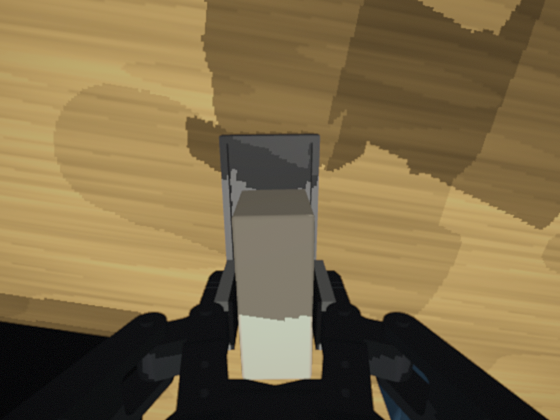

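The tray's far corners are at (220,135) and (320,134), 6 px left of prediction, so I shift −4 mm along tool y and then lower.

Request:
move_arm(
  increments=[
    {"dp":[0,-0.007,0.045],"turn":[0,0,0]},
    {"dp":[0,0,0.045],"turn":[0,0,0]},
    {"dp":[0,0,0.03],"turn":[0,0,0]},
    {"dp":[0,0,0.015],"turn":[0,0,0]},
    {"dp":[0,0,0.006],"turn":[0,0,0]},
    {"dp":[0,0,0.001],"turn":[0,0,0]},
    {"dp":[0,0,0],"turn":[0,0,0]},
    {"dp":[0,0,0],"turn":[0,0,0]},
  ],
)

```text
t: 24.95
ee_pos: [558.6, -357.0, 21.0]
ee_rot: [-3.141, 0.001, -2.986]
contact_force: [-1.8, 3.1, 4.0]
grip_width: 0.37
finger_force: 40.9
```

Request:
move_arm(
  increments=[
    {"dp":[0,0,0],"turn":[0,0,0]},
    {"dp":[0,0,0],"turn":[0,0,0]},
    {"dp":[0,0,0],"turn":[0,0,0]},
    {"dp":[0,0,0],"turn":[0,0,0]},
    {"dp":[0,0,-0.02],"turn":[0,0,0]},
    {"dp":[0,0,-0.06],"turn":[0,0,0]},
    {"dp":[0,0,-0.06],"turn":[0,0,0]},
    {"dp":[0,0,-0.08],"turn":[0,0,0]},
  ],
  hand=0,
)

```text
t: 25.95
ee_pos: [557.4, -356.7, 153.4]
ee_rot: [3.141, -0.001, -2.986]
contact_force: [1.4, -0.4, 0.9]
grip_width: 1.0
finger_force: 0.0
```

Run:
```python
from h import *
st=robot.get_state(); print(st["ee_pos"],st["ee_rot"])
p=st["ee_rot"][2];d=np.array([357.5,-295])-st["ee_pos"][:2]
print((d@[np.cos(p),np.sin(p)])/600,(d@[np.sin(p),-np.cos(p)])/600)
s=snap("top"); im=s["image"][150:260,340:460,::-1]; blobs(s,45,100)
```

```text
[ 557.38685917 -356.71290892  153.37169113] [ 3.14102018e+00 -1.08106071e-03 -2.98623536e+00]
0.31321742271517505 0.15316461908595638
[ 128   70   81   85 3453] [164. 106.] [[797.9 278.1]]
[  0 167  71  15 266] [ 35. 175.] [[615.9 617.8]]
[532 179  21  23 370] [542. 190.] [[ 580.1 -728.4]]
[ 101  181   49   45 1535] [126. 203.] [[541.1 370. ]]
[403 194  13  17 177] [409. 202.] [[ 544.7 -358.3]]
[534 212  21  23 387] [544. 223.] [[ 491.7 -728.3]]
[535 245  25  24 422] [547. 256.] [[ 403.  -731.3]]
[   0  257   58   79 2109] [ 32. 294.] [[304.7 611.3]]
[390 268  11  19 101] [394. 277.] [[ 354.6 -315.4]]
```

Request:
move_arm(
  increments=[
    {"dp":[0.078,0.038,0],"turn":[0,0,0]},
    {"dp":[0.078,0.038,0],"turn":[0,0,0]},
    {"dp":[0.078,0.038,0],"turn":[0,0,0]},
    {"dp":[0.078,0.038,0],"turn":[0,0,0]},
    {"dp":[0,0,0],"turn":[0,0,-0.146]},
    {"dp":[0,0,0],"turn":[0,0,-0.146]},
    {"dp":[0,0,0],"turn":[0,0,-0.146]},
    {"dp":[0,0,0],"turn":[0,0,-0.146]},
  ],
)

```text
t: 27.0
ee_pos: [359.0, -295.9, 152.9]
ee_rot: [-3.14, 0.001, -2.369]
contact_force: [0.1, 0.5, -0.9]
grip_width: 0.999
finger_force: 0.0
```

Request:
move_arm(
  increments=[
    {"dp":[0,0,0],"turn":[0,0,0]},
  ],
)

```text
t: 27.12
ee_pos: [359.1, -295.9, 152.8]
ee_rot: [-3.14, 0.001, -2.376]
contact_force: [0.0, 0.5, 0.6]
grip_width: 0.997
finger_force: 0.0
```

Run:
```python
from h import *
st=robot.get_state(); print(st["ee_pos"],st["ee_rot"],st["joint_positions"].round(2))
s=snap("wrist"); cv2.imwrite("pics/w7.png",s["image"][:,:,::-1])
a=np.radians(44); u=np.array([np.cos(a),np.sin(a)]); v=np.array([-u[1],u[0]]); c=np.array([357.5,-295])
print(proj(s,[list(c+i*20*u+j*20*v)+[80] for i,j in((1,1),(1,-1),(-1,-1),(-1,1))]).round())
```

```text
[ 359.08663087 -295.87623223  152.80108952] [-3.14047703e+00  5.44795417e-04 -2.37554112e+00] [-0.26  0.08 -0.55  0.   -0.94 -0.54]
[[307. 249.]
 [251. 249.]
 [250. 196.]
 [309. 196.]]
```

View pics/w7.png

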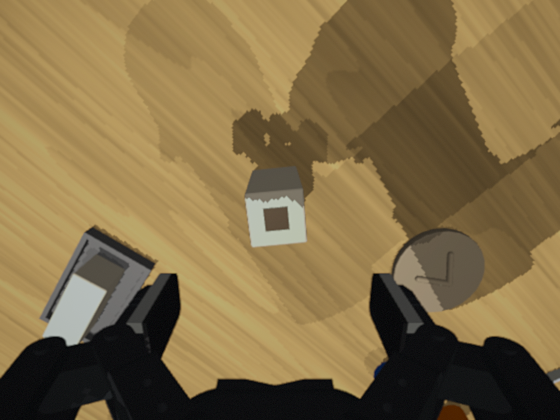

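The square post's top is centred at (276,218), about 3 mm off and turned about 4°. The bar lies in the tray at (90,290). Correcting and descending.

Request:
move_arm(
  increments=[
    {"dp":[0.005,-0.003,0],"turn":[0,0,-0.07]},
    {"dp":[0,0,0.05],"turn":[0,0,0]},
    {"dp":[0,0,0.06],"turn":[0,0,0]},
    {"dp":[0,0,0.05],"turn":[0,0,0]},
    {"dp":[0,0,0.03],"turn":[0,0,0]},
    {"dp":[0,0,0],"turn":[0,0,0]},
  ],
)

```text
t: 27.92
ee_pos: [357.2, -298.9, 37.2]
ee_rot: [3.139, -0.001, -2.304]
contact_force: [0.0, -0.4, -0.3]
grip_width: 0.999
finger_force: 0.0
```

Request:
move_arm(
  increments=[
    {"dp":[0,0,0],"turn":[0,0,0]},
    {"dp":[0,0,0],"turn":[0,0,0]},
    {"dp":[0,0,0],"turn":[0,0,0]},
    {"dp":[0,0,0],"turn":[0,0,0]},
    {"dp":[0,0,0],"turn":[0,0,0]},
    {"dp":[0,0,0],"turn":[0,0,0]},
  ],
  hand=1,
)

```text
t: 28.68
ee_pos: [358.2, -299.3, 38.9]
ee_rot: [-3.141, 0.0, -2.301]
contact_force: [-2.4, 0.7, 6.8]
grip_width: 0.468
finger_force: 46.7
```

Run:
```python
from h import *
st=robot.get_state(); print(st["ee_pos"],np.degrees(st["ee_rot"]))
p=st["ee_rot"][2];d=np.array([654,20])-st["ee_pos"][:2]
print((d@[np.cos(p),np.sin(p)])/600,(d@[np.sin(p),-np.cos(p)])/600)
```

```text
[ 358.23783945 -299.32498429   38.87049087] [-1.79945326e+02  1.52724650e-02 -1.31858104e+02]
-0.7253195376230526 -0.01200298660972042
```

Request:
move_arm(
  increments=[
    {"dp":[0,0,-0.04],"turn":[0,0,0]},
    {"dp":[0,0,-0.08],"turn":[0,0,0]},
    {"dp":[0,0,-0.09],"turn":[0,0,0]},
    {"dp":[-0.06,0,0],"turn":[0,0,0]},
    {"dp":[-0.095,-0.003,0],"turn":[0,0,0]},
    {"dp":[-0.095,-0.003,0],"turn":[0,0,0]},
    {"dp":[-0.095,-0.003,0],"turn":[0,0,0]},
    {"dp":[-0.095,-0.003,0],"turn":[0,0,0]},
  ],
)

```text
t: 29.68
ee_pos: [540.4, -105.7, 164.2]
ee_rot: [-3.142, 0.0, -2.301]
contact_force: [1.4, -1.0, -1.9]
grip_width: 0.461
finger_force: 46.0
```

Request:
move_arm(
  increments=[
    {"dp":[-0.095,0,0],"turn":[0,0,0]},
    {"dp":[-0.095,0,0],"turn":[0,0,0]},
    {"dp":[-0.095,0,0],"turn":[0,0,0]},
    {"dp":[0,0,0.04],"turn":[0,0,0]},
    {"dp":[0,0,0.04],"turn":[0,0,0]},
    {"dp":[0,0,0],"turn":[0,0,0]},
  ],
)

```text
t: 30.42
ee_pos: [651.9, 19.9, 113.8]
ee_rot: [3.139, -0.004, -2.302]
contact_force: [0.6, 0.3, -1.6]
grip_width: 0.461
finger_force: 45.9
```

Run:
```python
from h import *
st=robot.get_state(); print(st["ee_pos"],st["ee_rot"])
s=snap("wrist"); cv2.imwrite("pics/w8.png",s["image"][:,:,::-1])
a=np.radians(33.7); u=np.array([np.cos(a),np.sin(a)]); v=np.array([-u[1],u[0]]); c=np.array([654,20])
print(proj(s,[list(c+i*44*u+j*44*v)+[20] for i,j in((1,1),(1,-1),(-1,-1),(-1,1))]).round())
```

```text
[651.91400402  19.86771668 113.75160909] [ 3.13874458 -0.00383418 -2.30160885]
[[313. 279.]
 [206. 254.]
 [229. 145.]
 [347. 176.]]
```

View pics/w8.png

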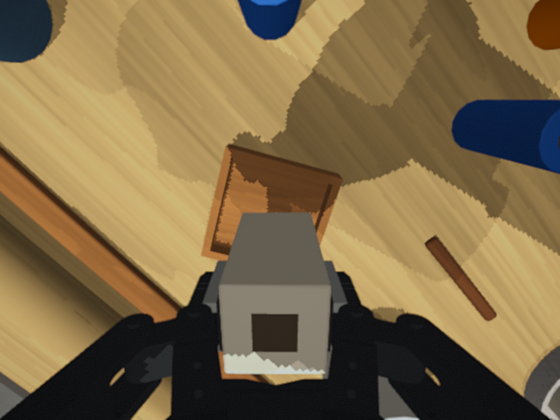

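Box corners at (229,144), (341,178) and (203,256) match within about 3 mm. Lowering the square post.

Request:
move_arm(
  increments=[
    {"dp":[0,0,0.04],"turn":[0,0,0]},
    {"dp":[0,-0.002,0.04],"turn":[0,0,0]},
    {"dp":[0,0,0.02],"turn":[0,0,0]},
    {"dp":[0,0,0.012],"turn":[0,0,0]},
    {"dp":[0,0,0.005],"turn":[0,0,0]},
    {"dp":[0,0,0.001],"turn":[0,0,0]},
    {"dp":[0,0,0],"turn":[0,0,0]},
    {"dp":[0,0,0],"turn":[0,0,0]},
  ],
)

```text
t: 31.48
ee_pos: [654.7, 19.3, 45.7]
ee_rot: [-3.141, 0.0, -2.301]
contact_force: [-0.0, -0.2, -2.0]
grip_width: 0.462
finger_force: 46.0
```

Request:
move_arm(
  increments=[
    {"dp":[0,0,0.001],"turn":[0,0,0]},
    {"dp":[0,0,0.001],"turn":[0,0,0]},
    {"dp":[0,0,0],"turn":[0,0,0]},
  ],
)

```text
t: 31.85
ee_pos: [654.7, 19.3, 45.0]
ee_rot: [-3.141, 0.0, -2.301]
contact_force: [-3.7, -0.1, 4.6]
grip_width: 0.464
finger_force: 46.7
```

It is in contact with the floor. Releasing and retreating straight up.

Request:
move_arm(
  increments=[
    {"dp":[0,0,0],"turn":[0,0,0]},
    {"dp":[0,0,0],"turn":[0,0,0]},
    {"dp":[0,0,0],"turn":[0,0,0]},
    {"dp":[0,0,0],"turn":[0,0,0]},
    {"dp":[0,0,-0.02],"turn":[0,0,0]},
    {"dp":[0,0,-0.06],"turn":[0,0,0]},
    {"dp":[0,0,-0.08],"turn":[0,0,0]},
    {"dp":[0,0,-0.08],"turn":[0,0,0]},
  ],
  hand=0,
)

```text
t: 32.85
ee_pos: [654.4, 19.2, 190.5]
ee_rot: [-3.141, 0.0, -2.301]
contact_force: [0.2, 0.6, -0.5]
grip_width: 0.999
finger_force: 0.0
```

Request:
move_arm(
  increments=[
    {"dp":[0.06,0,-0.03],"turn":[0,0,0]},
    {"dp":[0.09,0,0],"turn":[0,0,0]},
    {"dp":[0.09,0,0],"turn":[0,0,0]},
    {"dp":[0.06,0,0],"turn":[0,0,0]},
    {"dp":[0,0,0],"turn":[0,0,0]},
    {"dp":[0,0,0],"turn":[0,0,0]},
  ],
)

```text
t: 33.6
ee_pos: [534.9, -114.8, 207.0]
ee_rot: [-3.14, 0.001, -2.302]
contact_force: [-0.0, 1.0, 0.2]
grip_width: 0.995
finger_force: 0.0
```

Run:
```python
from h import *
s=snap("scene"); im=s["image"][:,:,::-1]
cv2.imwrite("pics/fin.png",cv2.resize(im,(800,600),interpolation=cv2.INTER_CUBIC))
t=snap("top")
a=[t["image"][170:240,95:165],t["image"][130:200,227:297],t["image"][165:235,370:440]]
cv2.imwrite("pics/fintop.png",cv2.resize(np.hstack(a)[:,:,::-1],None,fx=3.8,fy=3.8,interpolation=cv2.INTER_CUBIC))
```

```text
(no output)
```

View pics/fin.png

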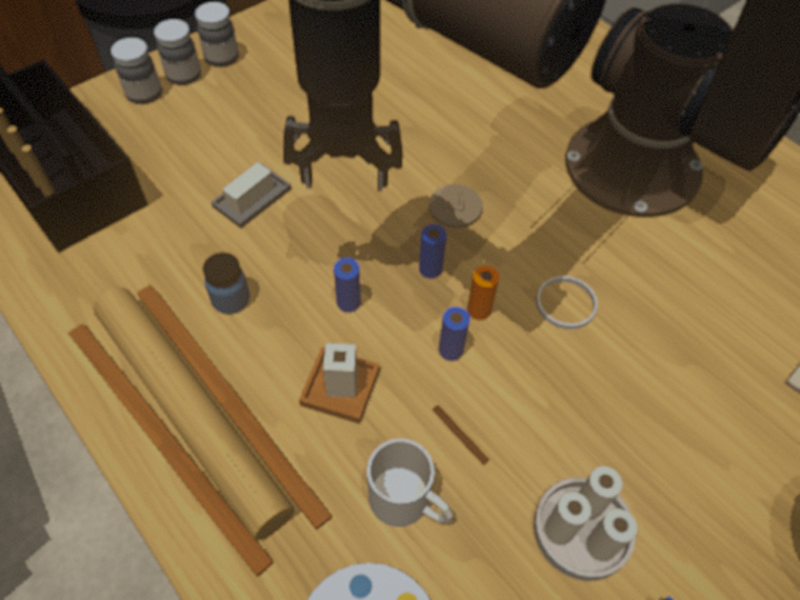

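View pics/fintop.png

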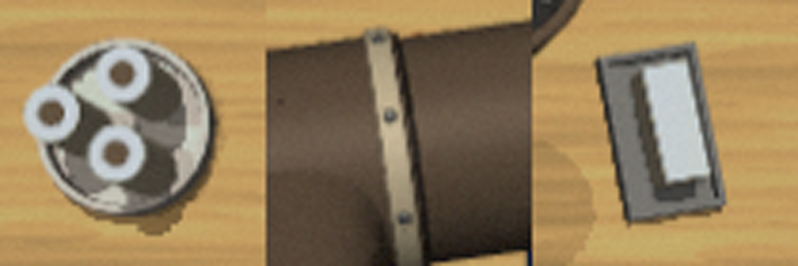

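The scene view shows three upright posts in the tub (around (585,520)), the square post centred in the box (340,370), and the bar flat and lengthwise in the tray (250,190). The mug and jar are untouched. Handing in.

```bash
python3 -c "
from bench import job
print(job.finish_job())"
```

```text
the job is handed in; nothing more can be done
None
```

I handed the job in at about 34 s: the three round posts stand in the tub, the square post stands in the box, and the bar lies lengthwise in the tray, with the mug and jar untouched; the hand-in returned no verdict.

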